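# Sort the hallway flap: flashlight and wallet case into their bins

### The job

Sort the two stray things on the flap into the pair of bins: the aluminium flashlight belongs in the blue bin and the black wallet case in the yellow bin. Each must end lying on the floor of its own bin, not propped on a wall. Leave the white egg cup standing where it is.

Things in the scene. Friction and masses are not known exactly. Their poses are not given: they have to be found in the camera images.
- bins: Pair of joined open plastic bins, fixed to the flap, standing at any yaw. Each bin measures 160 mm along this body's x, 130 mm along its y and is 35 mm high, with walls and floor 4 mm thick (inside 152 x 122 mm, floor top 4 mm above the flap). Origin: centre of the pair's underside, on the flap. The BLUE bin's centre lies 67 mm along the body's +y, the YELLOW bin's centre 67 mm along its -y. z is up.
- flashlight_mid (a point): Centre of the small aluminium flashlight, which lies on the flap at any yaw: 98 mm long along its x (lens at +x), round barrel 22 mm in diameter, hexagonal rings 26 mm across flats at both ends so that it does not roll. The plain barrel runs from 36 mm on the tail side to 28 mm on the lens side of this point. The point is 13 mm above what it lies on; about 0.11 kg. y is across it, z up.
- wallet_mid (a point): Centre of the black hard-plastic wallet case with fine grey ribs, lying flat on the flap at any yaw: 92 mm along its x, 58 mm along its y, 20 mm thick along z (up). The point is 10 mm above what it lies on; about 0.10 kg. The flap around both stray things is clear for at least 25 mm.
- egg_cup: White ceramic egg cup, empty, standing loose on the flap: 63 mm high, 50 mm across the rim. Origin: centre of its foot's underside, z up along its axis. A bystander. The other bystanders stand well off the work: a low round green and steel mint tin, 20 mm high, at the flap's left near the robot, and a key carousel, 190 mm high, at its right edge.
Things that resemble listed ones, but are neither listed nor needed, are in the scene too. Of the things that look like the part that bears wallet_mid, take the one that is nearest to the robot's base at the start.

How it is judged:
At the end, for the whole second after the job is handed in: The flashlight's centre is within the blue bin's inside and the wallet case's centre within the yellow bin's inside, each centre less than 26 mm above the flap, so that both lie on their bins' floors (17 and 14 mm when flat) (x of flashlight_mid in the frame of bins between -0.076 and 0.076 m and y of flashlight_mid in the frame of bins between 0.006 and 0.128 m and z of each of flashlight_mid, wallet_mid in the frame of bins below 0.026 m and x of wallet_mid in the frame of bins between -0.076 and 0.076 m and y of wallet_mid in the frame of bins between -0.128 and -0.006 m); the robot touches nothing.
It fails at once if the egg cup is tipped by more than 20 degrees or shifted by more than 25 mm (angle between egg_cup's own z axis and vertical above 0.35 rad or distance of egg_cup from where it was at the start of the episode above 0.025 m).
It also fails if it takes over 58 s, if anything falls off the work surface, if the arm or the gripper's body presses on something with over 40 N, if the wrist force passes 120 N, or if a joint passes its speed limit or range.

### The arm

A 6-joint arm with a two-finger parallel gripper is mounted at the origin on the work surface. World frame = base frame: x ahead of the robot, y to its left, z up, the work surface at z = 0. Lengths are in m, angles in rad, forces in N, time in s.
With the tool pointing down it reaches from about 0.375 to 0.975 m from the base axis. Payload 3.8 kg.
Tool frame: the origin (TCP) lies midway between the tips of the shut fingers; the grasp point (between the pads) lies 19 mm behind it (bot.grip_point_offset is the z of the grasp point in the tool frame, in m); z points along the fingers, y is the line along which they close (so a half turn about z gives the same grasp; the last joint's range is limited). The gripper opens to 85 mm and grips with 20 to 120 N. Pads are 22 mm wide; open, the fingers measure 114 mm over their backs; the gripper's body (76 mm by 85 mm) begins 54 mm behind the grasp point. The pads swing forward as they close: fully open they stand 13 mm farther back than shut.
Start: joints at [1.158, 0.264, 1.604, -0, 1.274, -0.037], TCP at [0.248, 0.628, 0.231] pointing down, gripper open.
Joint ranges: [-2.63, 2.63], [-0.94, 2.18], [0.31, 2.57], [-1.31, 4.45], [0, 2.66], [-2.55, 2.55]. Speed limits (rad/s): [2.57, 2.57, 3.14, 3.14, 3.14, 3.14].

### API

Orientations are given as a rotation vector (axis times angle).
In Python, from workcell import sensors, optics, order, bot gives the robot as it stands.
- The arm moves only by the tool play_rows, never from a script. Its argument "commands" is a list of rows, each a list of 6 numbers: the shift along the tool's x, y, z in cm, then the turn, a rotation vector about the tool's x, y, z in rad. In form: [[dx, dy, dz, wx, wy, wz], ...]. A call has 1 to 5 rows; each row shifts and turns the commanded pose from where the row before left it, along the tool's axes as they then stand; what a row does not reach is not made up. A row lasts 1/12 s, in which the tool goes at most 41.7 mm and 7.16 degrees, less where a joint would pass 70% of its speed; a pose out of reach is approached as far as the arm can. A call with a gripper value outside its range is refused whole. "grip" is the closure, from 0 (fully open) to 1 (shut), set as the call begins (left out, the last holds). The fingers move at their own pace and stop on an object; "force" is the grip in N (left out, the last holds). Time passes only in rows, so rows that do not move let the fingers close. It gives the time, the measured TCP pose, the force, the opening and the grip force at its end, in the units of the state.
- sensors.read_state(): the state, without advancing time (a new reading comes with each control period).
- optics.read_camera(name): name is "scene" or "top" or "wrist"; returns the picture (384x512x3 uint8, red, green, blue); there is no depth.
- optics.camera_info(name): a dict with "mtx" (3x3 intrinsics, pixels), "R" (3x3) and "t" (3): a world point X has camera coordinates R X + t. Camera axes: x right, y down, z forward; pixel columns grow to the right and rows downward; lengths in m; the calibration is good to about 2 mm. The wrist camera is an equidistant fisheye: a pixel r from the principal point sees the ray r / f radians off the axis. A picture is of the moment at which its call begins: read the wrist's pose just before it. camera_info takes no time and is no camera call; for the wrist camera it gives the pose at the moment of the call.
- order.finish_job(): hands the job in; it is judged then, once.
The state is a dict: "time": time; "q": joint angles; "joint_vel": joint speeds; "joint_torque": joint torques, N m; "tool_pos": TCP position; "tcp_rot": TCP orientation; "wrist_force": force on the tool from outside, world axes, zero at the start; "torque": the same for the moment, N m; "width": opening from 0.0 (shut) to 1.0 (fully open); "grip_force": force on a finger pad.
Only numpy, scipy, OpenCV 4.12 (cv2) and the standard library are available. Lean on these libraries where they do the work, as an engineer would, in place of code of your own. Each camera call takes 0.05 s, during which the arm holds its last target. There are 200 camera calls.

## Working session

There is one attempt and no reset: what is moved stays moved. The work goes in short steps, Python scripts to look and compute and a tool call to move; the robot and the scene stay as the last step left them, time stands still between calls to the robot, and variables do not carry over. Pictures are saved under pics/ and viewed, at most 10 in all, crops included, and the job is handed in when it is done.

Besides the shell and the picture viewer there is one more tool, called as name([rows], argument=value, ...), one row to a line, values as JSON. play_rows: Moves the arm, as the interface text tells. Its arguments: {"type":"object","properties":{"commands":{"type":"array","items":{"type":"array","items":{"type":"number"}}},"grip":{"type":"number"},"force":{"type":"number"}},"required":["commands"]}

```bash
mkdir -p pics
python3 - <<'E'
from workcell import sensors, optics, order, bot
import cv2,numpy as np
s=sensors.read_state();print(s['time'],s['tool_pos'],s['tcp_rot'],bot.grip_point_offset)
for n in("scene","top"):
    i=optics.camera_info(n);im=optics.read_camera(n)
    print(n,np.round(i['mtx'],1).tolist(),np.round(i['R'],4).tolist(),np.round(i['t'],4).tolist())
    cv2.imwrite(f'pics/{n}0.png',cv2.resize(im[:,:,::-1],(800,600),interpolation=cv2.INTER_CUBIC))
    np.save(f'{n}0.npy',im)
E
```

```text
0.0 [0.24745353 0.62721572 0.22993032] [-0.58679261 -3.08577399  0.00346479] -0.0187
scene [[400.1, 0.0, 247.3], [0.0, 400.1, 192.0], [0.0, 0.0, 1.0]] [[0.1796, 0.9837, -0.0044], [0.5593, -0.1058, -0.8222], [-0.8093, 0.1453, -0.5692]] [-0.2146, -0.3061, 1.2866]
top [[426.5, 0.0, 255.1], [0.0, 426.5, 191.5], [0.0, 0.0, 1.0]] [[-0.0035, -0.9997, -0.0223], [-0.9989, 0.0046, -0.0477], [0.0478, 0.0221, -0.9986]] [0.1128, 0.5937, 0.9288]
```

View pics/top0.png

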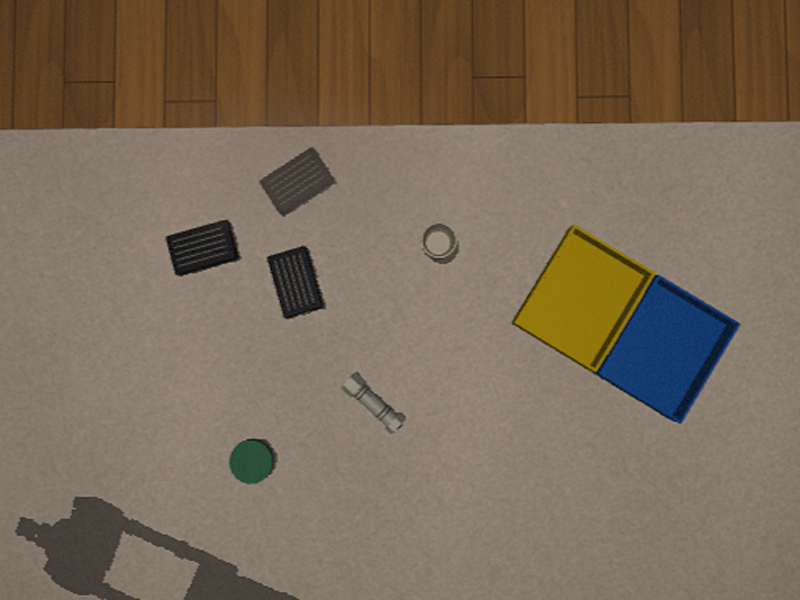

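View pics/scene0.png

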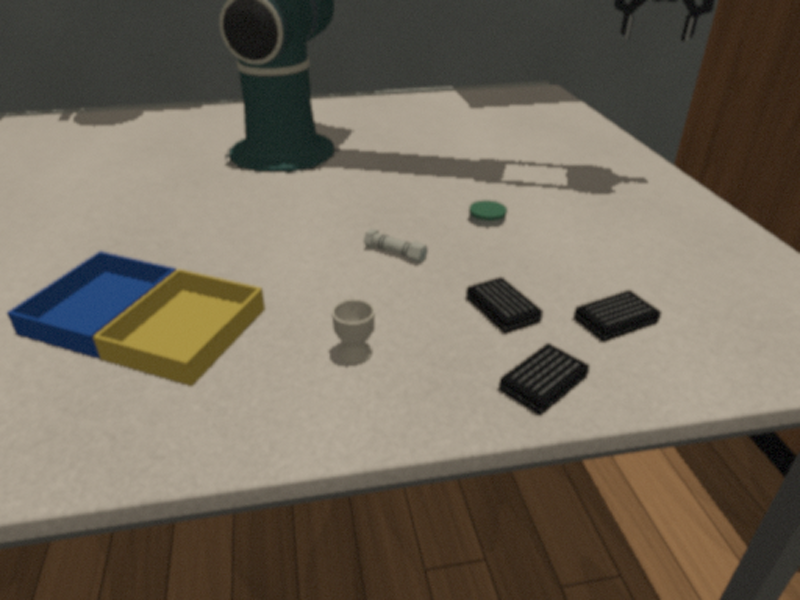

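The top view shows three dark wallets, at (295,282), (203,247) and (298,181). The flashlight runs from (353,384) to (395,424), the cup is at (439,242), and the bins' outer corners are (573,226), (513,323), (680,422) and (739,324). The scene view shows the same wallets at (505,303), (617,315) and (544,378). I'll triangulate these.

```bash
cat > h.py <<'E'
import cv2,numpy as np
from scipy.spatial.transform import Rotation as Ro
from workcell import sensors, optics, order, bot
S=.64
def ray(n,p,s=S,info=None):
    i=info or optics.camera_info(n);R=np.array(i['R']);t=np.array(i['t']);K=np.array(i['mtx'])
    u=(np.array(p)*s-K[:2,2])/K[0,0]
    if n=='wrist':
        r=np.hypot(*u);d=np.r_[u/max(r,1e-9)*np.sin(r),np.cos(r)]
    else: d=np.r_[u,1]
    d=R.T@d;return -R.T@t,d/np.linalg.norm(d)
def plane(n,p,z,s=S,info=None):
    c,d=ray(n,p,s,info);return c+d*(z-c[2])/d[2]
def tri(rays):
    A=sum(np.eye(3)-np.outer(d,d) for c,d in rays);b=sum((np.eye(3)-np.outer(d,d))@c for c,d in rays)
    return np.linalg.solve(A,b)
E
python3 - <<'E'
from h import *
np.set_printoptions(precision=4,suppress=True)
P={'walA':((295,282),(505,301)),'walB':((203,247),(617,312)),'walC':((298,181),(544,374)),
'flH':((353,384),(419,252)),'flT':((395,424),(371,240)),'cuprim':((438,240),(354,311)),
'by':((573,226),(192,357)),'yR':((513,323),(263,290)),'bl':((680,422),(101,254)),'bB':((739,324),(12,317)),'m1':((655,276),(98,338)),'m2':((598,373),(175,271))}
for k,(a,b) in P.items():
    x=tri([ray('top',a),ray('scene',b)]);print(k,x,np.hypot(*x[:2]), plane('top',a,.02),plane('scene',b,.02))
E
```

```text
walA [0.62   0.26   0.0141] 0.6722700031287927 [0.619  0.2571 0.02  ] [0.628  0.2586 0.02  ]
walB [0.6707 0.3915 0.0148] 0.7766380490158227 [0.6696 0.3888 0.02  ] [0.6771 0.3884 0.02  ]
walC [0.765  0.2555 0.0148] 0.8065593379792481 [0.7634 0.2533 0.02  ] [0.7705 0.2539 0.02  ]
flH [0.475  0.1777 0.0137] 0.5071494801512821 [0.475  0.1748 0.02  ] [0.4857 0.1776 0.02  ]
flT [0.4179 0.117  0.009 ] 0.4339570219762979 [0.4193 0.116  0.02  ] [0.4375 0.1147 0.02  ]
cuprim [0.6718 0.0569 0.062 ] 0.6742349752242233 [0.6775 0.0543 0.02  ] [0.6137 0.0645 0.02  ]
by [ 0.6928 -0.128   0.0397] 0.7045137018920715 [ 0.696  -0.1358  0.02  ] [ 0.6687 -0.1301  0.02  ]
yR [ 0.5597 -0.0475  0.0303] 0.5616901792972643 [ 0.5598 -0.05    0.02  ] [ 0.5441 -0.0474  0.02  ]
bl [ 0.4232 -0.2728  0.0304] 0.5035157731688392 [ 0.4219 -0.2788  0.02  ] [ 0.405  -0.2769  0.02  ]
bB [ 0.5565 -0.3559  0.0273] 0.6605811066388788 [ 0.5572 -0.3633  0.02  ] [ 0.5472 -0.357   0.02  ]
m1 [ 0.6236 -0.2418  0.0295] 0.6688568038407757 [ 0.6248 -0.2488  0.02  ] [ 0.6118 -0.2429  0.02  ]
m2 [ 0.4903 -0.1638  0.0302] 0.5169549609071796 [ 0.4897 -0.1671  0.02  ] [ 0.4732 -0.1667  0.02  ]
```

```bash
cat >> h.py <<'E'
def go(x,y,z,yaw,n=None,pos=None,rot=None):
    """yaw = world angle of tool y (closing line), deg, mod 180; tool z down. Prints tool-frame shift (cm) and turn."""
    s=sensors.read_state();p=np.array(s['tool_pos']) if pos is None else np.array(pos)
    R=Ro.from_rotvec(s['tcp_rot'] if rot is None else rot)
    best=None
    for k in (0,180):
        a=np.radians(yaw+k);Y=np.r_[np.cos(a),np.sin(a),0];Z=np.r_[0,0,-1.];T=Ro.from_matrix(np.c_[np.cross(Y,Z),Y,Z])
        w=(R.inv()*T).as_rotvec()
        print('t',round(s['time'],2),'k',k,'shift before turn cm',np.round(R.inv().apply(np.r_[x,y,z]-p)*100,2),'turn',np.round(w,3),'|',round(np.degrees(np.linalg.norm(w)),1),'shift after turn',np.round(T.inv().apply(np.r_[x,y,z]-p)*100,2))
    print('q6',np.round(s['q'],3),'p',np.round(p,4),'yaw y',np.degrees(np.arctan2(*R.as_matrix()[[1,0],1])),'width',s['width'])
E
python3 -c "
from h import *
go(.4465,.147,.2,137)"
```

```text
t 0.1 k 0 shift before turn cm [-36.14 -37.36   3.08] turn [-2.000e-03 -1.000e-03 -1.196e+00] | 68.5 shift after turn [ 21.55 -47.31   3.01]
t 0.1 k 180 shift before turn cm [-36.14 -37.36   3.08] turn [-1.000e-03  2.000e-03  1.945e+00] | 111.5 shift after turn [-21.55  47.31   3.01]
q6 [ 1.158  0.265  1.605  0.     1.274 -0.037] p [0.2475 0.6273 0.2301] yaw y 68.46718332713628 width 0.9987228581589491
```

play_rows([
  [-2.6,-2.7,0.2,0,0,0],
  [-2.6,-2.7,0.2,0,0,0],
  [-2.6,-2.7,0.2,0,0,0],
  [-2.6,-2.7,0.2,0,0,0],
  [-2.6,-2.7,0.2,0,0,0],
], grip=0)

```text
time: 0.52
tool_pos: [0.3191, 0.4527, 0.2205]
tcp_rot: [-0.586, -3.086, 0.002]
wrist_force: [0.2, -0.2, -0.6]
width: 1.002
grip_force: 0.0
```

play_rows([
  [-2.6,-2.7,0.2,0,0,0],
  [-2.6,-2.7,0.2,0,0,0],
  [-2.6,-2.7,0.2,0,0,0],
  [-2.6,-2.7,0.2,0,0,0],
  [-2.6,-2.7,0.2,0,0,0],
])

```text
time: 0.93
tool_pos: [0.3904, 0.2794, 0.2108]
tcp_rot: [-0.586, -3.086, 0.001]
wrist_force: [0.9, 0.3, 0.2]
width: 1.003
grip_force: 0.0
```

play_rows([
  [-2.6,-2.6,0.2,0,0,0],
  [-2.6,-2.6,0.2,0,0,0],
  [-2.6,-2.6,0.2,0,0,0],
  [-2.3,-2.5,0.4,0,0,0],
  [0,0,0,0,0,-0.12],
])

```text
time: 1.35
tool_pos: [0.4477, 0.1433, 0.2003]
tcp_rot: [-0.407, -3.115, 0.005]
wrist_force: [-0.4, -0.5, 1.2]
width: 0.998
grip_force: 0.0
```

play_rows([
  [0,0,0,0,0,-0.12],
  [0,0,0,0,0,-0.12],
  [0,0,0,0,0,-0.12],
  [0,0,0,0,0,-0.12],
  [0,0,0,0,0,-0.12],
])

```text
time: 1.77
tool_pos: [0.4462, 0.1482, 0.2008]
tcp_rot: [0.547, -3.093, 0.0]
wrist_force: [0.5, 0.5, 0.2]
width: 1.001
grip_force: 0.0
```

play_rows([
  [0,0,0,0,0,-0.12],
  [0,0,0,0,0,-0.12],
  [0,0,0,0,0,-0.12],
  [0,0,0,0,0,-0.12],
  [0,0,0,0,0,0],
])

```text
time: 2.18
tool_pos: [0.4462, 0.1483, 0.2008]
tcp_rot: [1.262, -2.876, -0.0]
wrist_force: [0.1, 0.4, 0.4]
width: 1.001
grip_force: 0.0
```

Run:
```python
from h import *
import pickle
i=optics.camera_info('wrist');im=optics.read_camera('wrist');pickle.dump((i,im),open('w1.pkl','wb'))
cv2.imwrite('pics/w1.png',cv2.resize(im[:,:,::-1],(800,600),interpolation=cv2.INTER_CUBIC))
go(.4465,.147,.2,137)
```

```text
t 2.23 k 0 shift before turn cm [ 0.08 -0.11  0.09] turn [ 0.    -0.001  0.002] | 0.1 shift after turn [ 0.08 -0.11  0.09]
t 2.23 k 180 shift before turn cm [ 0.08 -0.11  0.09] turn [ 1.00e-03  1.00e-03 -3.14e+00] | 179.9 shift after turn [-0.08  0.11  0.09]
q6 [ 0.268 -0.108  2.06   0.     1.19  -2.125] p [0.4463 0.1483 0.2009] yaw y 137.086785463546 width 1.0015757999387287
```

View pics/w1.png

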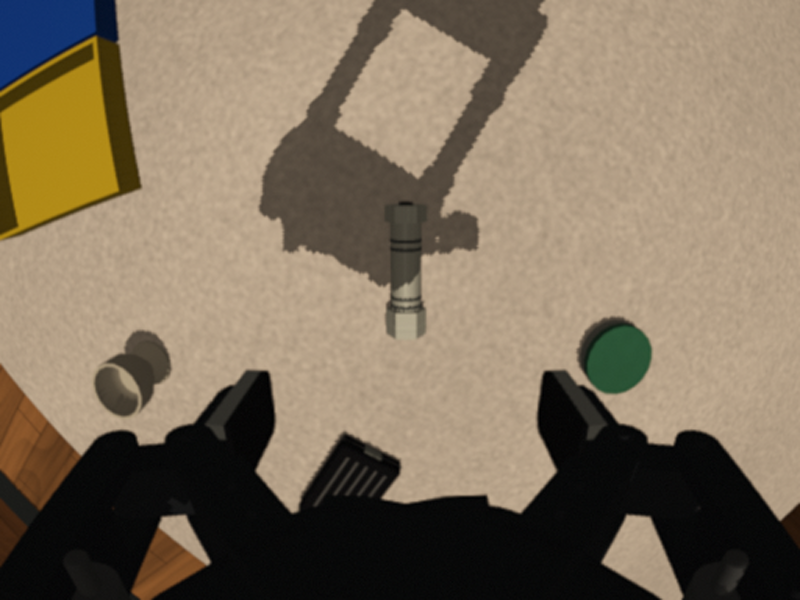

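The wrist view shows the flashlight exactly upright in the picture, spanning (405,205) to (406,337). Its barrel lies between (405,248) and (406,303), so its yaw fits the tool. Next I'll work out its position and triangulate it against the top view.

Run:
```python
from h import *
import pickle
np.set_printoptions(precision=4,suppress=True)
i,im=pickle.load(open('w1.pkl','rb'))
print('cam',ray('wrist',(400,300),info=i))
for p in((405,203),(406,340),(405,222),(406,312),(350,434),(140,187)): print(p,*[plane('wrist',p,z,info=i) for z in(0,.013,.026)])
# end rings: top view vs wrist view
print(tri([ray('top',(353,384)),ray('wrist',(406,322),info=i),ray('scene',(419,252))]),tri([ray('top',(395,424)),ray('wrist',(405,212),info=i),ray('scene',(371,240))]))
print(tri([ray('top',(353,384)),ray('wrist',(406,322),info=i)]),tri([ray('top',(395,424)),ray('wrist',(405,212),info=i)]))
go(.4465,.147,.2,137)
```

```text
cam (array([0.3998, 0.0989, 0.3442]), array([ 0.1887,  0.1895, -0.9636]))
(405, 203) [0.4142 0.1146 0.    ] [0.4136 0.114  0.013 ] [0.4131 0.1135 0.026 ]
(406, 340) [0.486  0.1939 0.    ] [0.4827 0.1903 0.013 ] [0.4795 0.1867 0.026 ]
(405, 222) [0.4238 0.1251 0.    ] [0.4229 0.1241 0.013 ] [0.422  0.1231 0.026 ]
(406, 312) [0.4703 0.1768 0.    ] [0.4677 0.1739 0.013 ] [0.465 0.171 0.026]
(350, 434) [0.581  0.2256 0.    ] [0.5742 0.2208 0.013 ] [0.5673 0.216  0.026 ]
(140, 187) [ 0.5594 -0.049   0.    ] [ 0.5533 -0.0435  0.013 ] [ 0.5473 -0.0379  0.026 ]
[0.4739 0.1785 0.0129] [0.418  0.1177 0.0091]
[0.4736 0.1773 0.0146] [0.4182 0.1175 0.0134]
t 2.23 k 0 shift before turn cm [ 0.08 -0.11  0.09] turn [ 0.    -0.001  0.002] | 0.1 shift after turn [ 0.08 -0.11  0.09]
t 2.23 k 180 shift before turn cm [ 0.08 -0.11  0.09] turn [ 0.001  0.001 -3.14 ] | 179.9 shift after turn [-0.08  0.11  0.09]
q6 [ 0.268 -0.108  2.06   0.     1.19  -2.125] p [0.4463 0.1483 0.2009] yaw y 137.086785463546 width 1.0015757999387287
```

play_rows([
  [0.1,0,4,0,0,0],
  [0,0,4,0,0,0],
  [0,0,4,0,0,0],
  [0,0,4,0,0,0],
  [0,0,2.2,0,0,0],
], grip=0.2)

```text
time: 2.65
tool_pos: [0.4425, 0.1467, 0.015]
tcp_rot: [1.25, -2.876, -0.001]
wrist_force: [-1.4, -1.5, 0.3]
width: 0.804
grip_force: 0.0
```

play_rows([
  [0,0,0.8,0,0,0],
  [0,0,0.7,0,0,0],
  [0,0,0,0,0,0],
  [0,0,0,0,0,0],
])

```text
time: 2.98
tool_pos: [0.4474, 0.1481, 0.0055]
tcp_rot: [-1.256, 2.877, -0.001]
wrist_force: [0.7, -0.0, 0.4]
width: 0.796
grip_force: 0.0
```

play_rows([
  [0,0,0,0,0,0],
  [0,0,0,0,0,0],
  [0,0,0,0,0,0],
  [0,0,0,0,0,0],
  [0,0,0,0,0,0],
], grip=1, force=50)

```text
time: 3.4
tool_pos: [0.447, 0.148, 0.0056]
tcp_rot: [-1.258, 2.877, -0.001]
wrist_force: [-1.4, 0.1, 5.8]
width: 0.235
grip_force: 48.7
```

play_rows([
  [0,0,0,0,0,0],
  [0,0,0,0,0,0],
  [0,0,0,0,0,0],
  [0,0,0,0,0,0],
  [0,0,0,0,0,0],
])

```text
time: 3.82
tool_pos: [0.447, 0.148, 0.0056]
tcp_rot: [-1.258, 2.877, -0.001]
wrist_force: [-1.3, -1.4, 6.5]
width: 0.235
grip_force: 48.7
```

```bash
python3 -c "
from h import *
go(.5235,-.2585,.1256,59)"
```

```text
t 3.82 k 0 shift before turn cm [ 24.62 -33.23 -12.01] turn [0.    0.002 1.365] | 78.2 shift after turn [-27.49 -30.9  -12.  ]
t 3.82 k 180 shift before turn cm [ 24.62 -33.23 -12.01] turn [-0.002  0.    -1.776] | 101.8 shift after turn [ 27.49  30.9  -12.  ]
q6 [ 0.267  0.145  2.221 -0.     0.774 -2.128] p [0.447  0.148  0.0056] yaw y 137.2232400865632 width 0.23483943294324708
```

play_rows([
  [0,0,-2,0,0,0],
  [0,0,-3.5,0,0,0],
  [0,0,-3.5,0,0,0],
  [0,0,-3,0,0,0],
  [1,-1.4,0,0,0,0],
])

```text
time: 4.23
tool_pos: [0.4541, 0.1335, 0.1315]
tcp_rot: [-1.256, 2.866, -0.002]
wrist_force: [1.4, -0.1, -0.2]
width: 0.236
grip_force: 49.5
```

play_rows([
  [2.1,-2.8,0,0,0,0],
  [2.1,-2.8,0,0,0,0],
  [2.1,-2.8,0,0,0,0],
  [2.1,-2.8,0,0,0,0],
  [2.1,-2.8,0,0,0,0],
])

```text
time: 4.65
tool_pos: [0.4807, -0.0428, 0.1245]
tcp_rot: [-1.258, 2.878, -0.0]
wrist_force: [1.0, 0.5, -1.8]
width: 0.232
grip_force: 49.5
```

play_rows([
  [2.1,-2.8,0,0,0,0],
  [2.1,-2.8,0,0,0,0],
  [2.1,-2.8,0,0,0,0],
  [2.1,-2.8,0,0,0,0],
  [2.1,-2.8,0,0,0,0],
])

```text
time: 5.07
tool_pos: [0.519, -0.1648, 0.126]
tcp_rot: [1.124, -2.874, 0.124]
wrist_force: [-0.3, 0.2, -2.3]
width: 0.231
grip_force: 49.4
```

play_rows([
  [1.6,-2.4,0,0,0,0],
  [1.0,-1.4,0,0,0,0.11],
  [0,0,0,0,0,0.114],
  [0,0,0,0,0,0.114],
  [0,0,0,0,0,0.114],
])

```text
time: 5.48
tool_pos: [0.5278, -0.2015, 0.129]
tcp_rot: [0.424, -3.069, 0.161]
wrist_force: [-0.5, -0.7, -1.7]
width: 0.238
grip_force: 49.5
```

play_rows([
  [0,0,0,0,0,0.114],
  [0,0,0,0,0,0.114],
  [0,0,0,0,0,0.114],
  [0,0,0,0,0,0.114],
  [0,0,0,0,0,0.114],
])

```text
time: 5.9
tool_pos: [0.5277, -0.2009, 0.129]
tcp_rot: [-0.459, -3.095, 0.173]
wrist_force: [-0.3, -1.1, -1.2]
width: 0.236
grip_force: 49.5
```

play_rows([
  [0,0,0,0,0,0.114],
  [0,0,0,0,0,0.114],
  [0,0,0,0,0,0.114],
  [0,0,0,0,0,0],
  [0,0,0,0,0,0],
])

```text
time: 6.32
tool_pos: [0.5279, -0.201, 0.1291]
tcp_rot: [0.965, 2.974, -0.173]
wrist_force: [-0.6, -0.4, -0.8]
width: 0.234
grip_force: 49.5
```

Run:
```python
from h import *
import pickle
i=optics.camera_info('wrist');im=optics.read_camera('wrist');pickle.dump((i,im),open('w2.pkl','wb'))
cv2.imwrite('pics/w2.png',cv2.resize(im[:,:,::-1],(800,600),interpolation=cv2.INTER_CUBIC))
go(.5235,-.2585,.011,59)
```

```text
t 6.37 k 0 shift before turn cm [-2.48 -3.68 12.37] turn [-0.104  0.04  -0.086] | 8.1 shift after turn [-2.58 -5.16 11.81]
t 6.37 k 180 shift before turn cm [-2.48 -3.68 12.37] turn [0.061 0.158 3.051] | 175.1 shift after turn [ 2.58  5.16 11.81]
q6 [-0.34   0.138  1.956 -0.128  1.037 -1.219] p [ 0.528  -0.201   0.1291] yaw y 53.927565250646346 width 0.23041482481896858
```

View pics/w2.png

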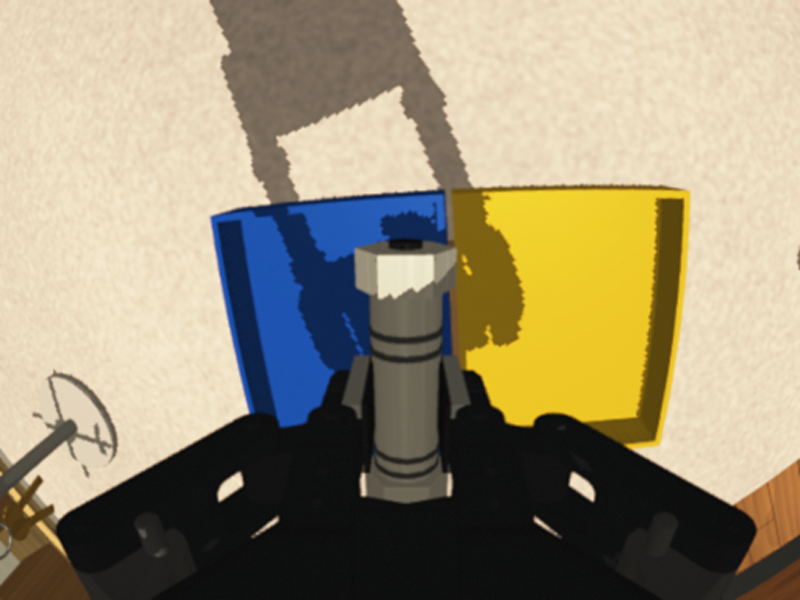

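The wrist view shows the flashlight held squarely between the pads. The bins' dividing wall is at (450,190) and the blue bin is to its left, so the tool still has to shift along -y. The speed limit cut some rows short and left a slight tilt, which I'll correct too.

play_rows([
  [0,0,0,-0.052,0.02,-0.043],
  [0,0,0,-0.052,0.02,-0.043],
  [-1.3,-2.6,0,0,0,0],
  [-1.3,-2.6,0,0,0,0],
  [0,0,0,0,0,0],
])

```text
time: 6.78
tool_pos: [0.5235, -0.2636, 0.1297]
tcp_rot: [0.844, 3.024, -0.004]
wrist_force: [-0.1, 0.2, -1.7]
width: 0.235
grip_force: 49.5
```

```bash
python3 -c "
from h import *
go(.5235,-.2585,.011,59)"
```

```text
t 6.78 k 0 shift before turn cm [ 0.29  0.46 11.86] turn [-0.002  0.003 -0.003] | 0.3 shift after turn [ 0.26  0.43 11.87]
t 6.78 k 180 shift before turn cm [ 0.29  0.46 11.86] turn [5.000e-03 3.000e-03 3.139e+00] | 179.8 shift after turn [-0.26 -0.43 11.87]
q6 [-0.508  0.18   1.902 -0.002  1.057 -1.533] p [ 0.5235 -0.2636  0.1297] yaw y 58.82631245483548 width 0.2354806619012804
```

play_rows([
  [0.1,0.2,3.5,0,0,0],
  [0.1,0.2,3.5,0,0,0],
  [0,0,2.5,0,0,0],
  [0,0,1.2,0,0,0],
  [0,0,0.9,0,0,0],
])

```text
time: 7.2
tool_pos: [0.5225, -0.2536, 0.0111]
tcp_rot: [-0.841, -3.024, -0.002]
wrist_force: [-0.7, -1.2, -0.3]
width: 0.234
grip_force: 49.5
```

play_rows([
  [0,0,0,0,0,0],
  [0,0,0,0,0,0],
  [0,0,0,0,0,0],
])

```text
time: 7.45
tool_pos: [0.5255, -0.2553, 0.015]
tcp_rot: [0.843, 3.023, -0.001]
wrist_force: [0.3, -0.7, -1.3]
width: 0.236
grip_force: 49.5
```

play_rows([
  [0,0,0,0,0,0],
  [0,0,0,0,0,0],
  [0,0,0,0,0,0],
  [0,0,0,0,0,0],
  [0,0,0,0,0,0],
], grip=0.5)

```text
time: 7.87
tool_pos: [0.5242, -0.2547, 0.0137]
tcp_rot: [0.844, 3.025, 0.0]
wrist_force: [-0.2, 0.0, -0.6]
width: 0.5
grip_force: 0.0
```

play_rows([
  [0,0,-2,0,0,0],
  [0,0,-3.5,0,0,0],
  [0,0,-4,0,0,0],
  [0,0,-4,0,0,0],
  [0,0,0,0,0,0],
])

```text
time: 8.28
tool_pos: [0.5293, -0.2575, 0.1581]
tcp_rot: [0.84, 3.011, -0.005]
wrist_force: [2.7, -0.9, 0.1]
width: 0.496
grip_force: 0.0
```

```bash
python3 -c "
from h import *
go(.606,.256,.14,107)"
```

```text
t 8.28 k 0 shift before turn cm [20.06 47.9   1.54] turn [-0.006  0.016 -0.841] | 48.2 shift after turn [-22.35  46.87   1.81]
t 8.28 k 180 shift before turn cm [20.06 47.9   1.54] turn [0.019 0.007 2.301] | 131.8 shift after turn [ 22.35 -46.87   1.81]
q6 [-0.495  0.148  1.882  0.     1.095 -1.522] p [ 0.5293 -0.2575  0.1581] yaw y 58.81903434959417 width 0.49628110428724775
```

play_rows([
  [0.7,1.7,0,0,0,0],
  [1.3,3.4,0,0,0,0],
  [1.3,3.4,0,0,0,0],
  [1.3,3.4,0,0,0,0],
  [1.3,3.4,0,0,0,0],
], grip=0)

```text
time: 8.7
tool_pos: [0.5526, -0.0918, 0.1483]
tcp_rot: [0.846, 3.025, 0.001]
wrist_force: [1.5, -0.2, -0.6]
width: 0.998
grip_force: 0.0
```

play_rows([
  [1.3,3.4,0,0,0,0],
  [1.3,3.4,0,0,0,0],
  [1.3,3.4,0,0,0,0],
  [1.3,3.4,0,0,0,0],
  [1.3,3.4,0,0,0,0],
])

```text
time: 9.12
tool_pos: [0.585, 0.0877, 0.1483]
tcp_rot: [0.844, 3.025, 0.001]
wrist_force: [0.5, 0.2, -0.1]
width: 0.998
grip_force: 0.0
```

play_rows([
  [1.3,3.4,0,0,0,0],
  [1.3,3.4,0,0,0,0],
  [1.3,3.4,0,0,0,0],
  [1.3,3.4,0,0,0,0],
  [0.7,1.7,0,0,0,0],
])

```text
time: 9.53
tool_pos: [0.6141, 0.2514, 0.1483]
tcp_rot: [0.841, 3.026, 0.003]
wrist_force: [0.2, 0.1, 0.4]
width: 1.0
grip_force: 0.0
```

play_rows([
  [0,0,0,0,0,-0.105],
  [0,0,0,0,0,-0.105],
  [0,0,0,0,0,-0.105],
  [0,0,0,0,0,-0.105],
  [0,0,0,0,0,-0.105],
])

```text
time: 9.95
tool_pos: [0.6135, 0.247, 0.1479]
tcp_rot: [-0.022, -3.141, 0.001]
wrist_force: [0.3, -0.5, 0.3]
width: 0.997
grip_force: 0.0
```

play_rows([
  [0,0,0,0,0,-0.105],
  [0,0,0,0,0,-0.105],
  [0,0,0,0,0,-0.105],
  [0,0,0,0,0,0],
  [0,0,0,0,0,0],
])

```text
time: 10.37
tool_pos: [0.6136, 0.247, 0.1481]
tcp_rot: [-0.458, 3.108, -0.0]
wrist_force: [0.4, 0.1, -0.5]
width: 0.999
grip_force: 0.0
```

Run:
```python
from h import *
import pickle
i=optics.camera_info('wrist');im=optics.read_camera('wrist');pickle.dump((i,im),open('w3.pkl','wb'))
cv2.imwrite('pics/w3.png',cv2.resize(im[:,:,::-1],(800,600),interpolation=cv2.INTER_CUBIC))
go(.619,.258,.14,107)
```

```text
t 10.42 k 0 shift before turn cm [-0.83  0.9   0.82] turn [-0.     0.    -0.004] | 0.2 shift after turn [-0.83  0.89  0.82]
t 10.42 k 180 shift before turn cm [-0.83  0.9   0.82] turn [0.    0.    3.137] | 179.8 shift after turn [ 0.83 -0.89  0.82]
q6 [ 0.345  0.299  1.718 -0.     1.125 -1.518] p [0.6137 0.247  0.1482] yaw y 106.76512358446458 width 1.0023486395784005
```

View pics/w3.png

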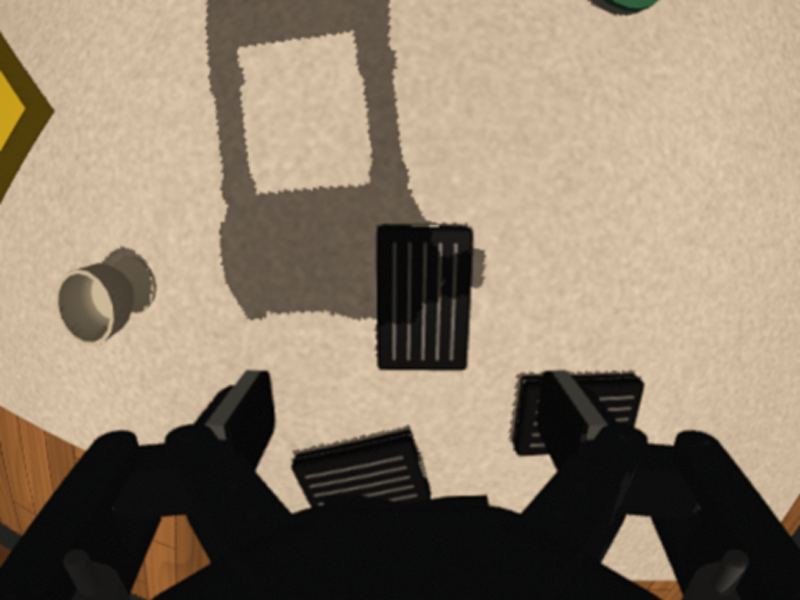

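The wrist view shows wallet A square to the tool. Its top face has corners (377,227), (473,227), (467,369) and (378,369), and its centre is at about (424,297).

Run:
```python
from h import *
import pickle
np.set_printoptions(precision=4,suppress=True)
i,im=pickle.load(open('w3.pkl','rb'))
C=[(377,228),(473,228),(467,368),(378,368)]
for p in C: print(p,plane('wrist',p,.02,info=i),plane('wrist',p,0.0,info=i))
m=np.mean([plane('wrist',p,.018,info=i) for p in C],0)
print(m,tri([ray('top',(295,282)),ray('wrist',(423,297),info=i)]))
go(m[0],m[1],.001,107)
```

```text
(377, 228) [0.5831 0.2212 0.02  ] [0.5856 0.2207 0.    ]
(473, 228) [0.5665 0.2753 0.02  ] [0.5679 0.2787 0.    ]
(467, 368) [0.6521 0.3006 0.02  ] [0.6598 0.306  0.    ]
(378, 368) [0.6684 0.246  0.02  ] [0.6772 0.2474 0.    ]
[0.618 0.261 0.018] [ 0.6209  0.2616 -0.003 ]
t 10.42 k 0 shift before turn cm [-0.82  1.22 14.72] turn [-0.     0.    -0.004] | 0.2 shift after turn [-0.83  1.21 14.72]
t 10.42 k 180 shift before turn cm [-0.82  1.22 14.72] turn [0.    0.    3.137] | 179.8 shift after turn [ 0.83 -1.21 14.72]
q6 [ 0.345  0.299  1.718 -0.     1.125 -1.518] p [0.6137 0.247  0.1482] yaw y 106.76512358446458 width 1.0023486395784005
```

play_rows([
  [-0.4,0.6,3.5,0,0,0],
  [-0.4,0.6,3.5,0,0,0],
  [0,0,3,0,0,0],
  [0,0,2,0,0,0],
  [0,0,1.2,0,0,0],
])

```text
time: 10.83
tool_pos: [0.6155, 0.2603, 0.0125]
tcp_rot: [0.459, -3.103, 0.002]
wrist_force: [0.5, 1.0, -0.6]
width: 0.996
grip_force: 0.0
```

play_rows([
  [0,0,0.8,0,0,0],
  [0,0,0.7,0,0,0],
  [0,0,0,0,0,0],
  [0,0,0,0,0,0],
])

```text
time: 11.17
tool_pos: [0.6188, 0.2615, 0.0024]
tcp_rot: [-0.462, 3.105, 0.001]
wrist_force: [0.8, -0.7, 0.9]
width: 0.996
grip_force: 0.0
```

play_rows([
  [0,0,0,0,0,0],
  [0,0,0,0,0,0],
  [0,0,0,0,0,0],
  [0,0,0,0,0,0],
  [0,0,0,0,0,0],
], grip=1, force=50)

```text
time: 11.58
tool_pos: [0.6194, 0.2618, 0.0032]
tcp_rot: [-0.462, 3.104, 0.001]
wrist_force: [-1.4, 0.0, 5.8]
width: 0.665
grip_force: 55.3
```

play_rows([
  [0,0,0,0,0,0],
  [0,0,0,0,0,0],
])

```text
time: 11.75
tool_pos: [0.6194, 0.2618, 0.0032]
tcp_rot: [-0.462, 3.104, 0.001]
wrist_force: [-0.7, -1.9, 6.4]
width: 0.662
grip_force: 55.3
```

```bash
python3 -c "
from h import *
go(.5925,-.1436,.13,59)"
```

```text
t 11.75 k 0 shift before turn cm [ 14.34 -37.99 -12.74] turn [0.002 0.003 0.837] | 47.9 shift after turn [-18.57 -36.13 -12.68]
t 11.75 k 180 shift before turn cm [ 14.34 -37.99 -12.74] turn [-4.000e-03  2.000e-03 -2.305e+00] | 132.1 shift after turn [ 18.57  36.13 -12.68]
q6 [ 0.363  0.469  1.782 -0.     0.886 -1.504] p [0.6194 0.2618 0.0032] yaw y 106.94157654574828 width 0.6617334257989117
```

play_rows([
  [0,0,-2,0,0,0],
  [0,0,-3.5,0,0,0],
  [0,0,-4,0,0,0],
  [0,0,-3.5,0,0,0],
  [0,0,0,0,0,0],
])

```text
time: 12.17
tool_pos: [0.6232, 0.2633, 0.1411]
tcp_rot: [-0.461, 3.092, 0.005]
wrist_force: [1.8, 0.8, 1.1]
width: 0.663
grip_force: 54.7
```

play_rows([
  [0.6,-1.5,0,0,0,0],
  [1.1,-2.9,0,0,0,0],
  [1.1,-2.9,0,0,0,0],
  [1.1,-2.9,0,0,0,0],
  [1.1,-2.9,0,0,0,0],
])

```text
time: 12.58
tool_pos: [0.6064, 0.1194, 0.1295]
tcp_rot: [0.463, -3.105, 0.0]
wrist_force: [1.5, -0.8, -1.1]
width: 0.667
grip_force: 54.6
```

play_rows([
  [1.1,-2.9,0,0,0,0],
  [1.1,-2.9,0,0,0,0],
  [1.1,-2.9,0,0,0,0],
  [1.1,-2.9,0,0,0,0],
  [1.1,-2.9,0,0,0,0],
])

```text
time: 13.0
tool_pos: [0.5959, -0.0353, 0.1295]
tcp_rot: [0.462, -3.105, -0.001]
wrist_force: [1.1, 0.3, -1.3]
width: 0.664
grip_force: 54.6
```

play_rows([
  [1.1,-2.9,0,0,0,0],
  [1.1,-2.9,0,0,0,0],
  [1.1,-2.9,0,0,0,0],
  [0.5,-1.7,0,0,0,0],
  [0,0,0,0,0,0],
])

```text
time: 13.42
tool_pos: [0.5901, -0.148, 0.1296]
tcp_rot: [0.457, -3.106, 0.001]
wrist_force: [0.6, -0.8, 0.5]
width: 0.666
grip_force: 54.6
```

play_rows([
  [0,0,0,0,0,0.105],
  [0,0,0,0,0,0.105],
  [0,0,0,0,0,0.105],
  [0,0,0,0,0,0.105],
  [0,0,0,0,0,0.105],
])

```text
time: 13.83
tool_pos: [0.5904, -0.1433, 0.1296]
tcp_rot: [-0.367, -3.118, -0.002]
wrist_force: [-0.3, 0.3, -0.2]
width: 0.667
grip_force: 54.6
```

play_rows([
  [0,0,0,0,0,0.105],
  [0,0,0,0,0,0.105],
  [0,0,0,0,0,0.105],
  [0,0,0,0,0,0],
  [0,0,0,0,0,0],
])

```text
time: 14.25
tool_pos: [0.5908, -0.1434, 0.1301]
tcp_rot: [-0.839, -3.026, -0.001]
wrist_force: [-0.6, -0.1, -1.5]
width: 0.66
grip_force: 54.6
```

Run:
```python
from h import *
go(.5925,-.1436,.01,59)
im=optics.read_camera('wrist')
cv2.imwrite('pics/w4.png',cv2.resize(im[:,:,::-1],(800,600),interpolation=cv2.INTER_CUBIC))
```

```text
t 14.25 k 0 shift before turn cm [-0.18  0.07 12.01] turn [-0.    -0.002 -0.   ] | 0.1 shift after turn [-0.16  0.07 12.01]
t 14.25 k 180 shift before turn cm [-0.18  0.07 12.01] turn [-3.000e-03  0.000e+00  3.142e+00] | 180.0 shift after turn [ 0.16 -0.07 12.01]
q6 [-2.790e-01  2.210e-01  1.851e+00  1.000e-03  1.071e+00 -1.309e+00] p [ 0.5908 -0.1434  0.1301] yaw y 58.9981002568794 width 0.6599957077821795
```

View pics/w4.png

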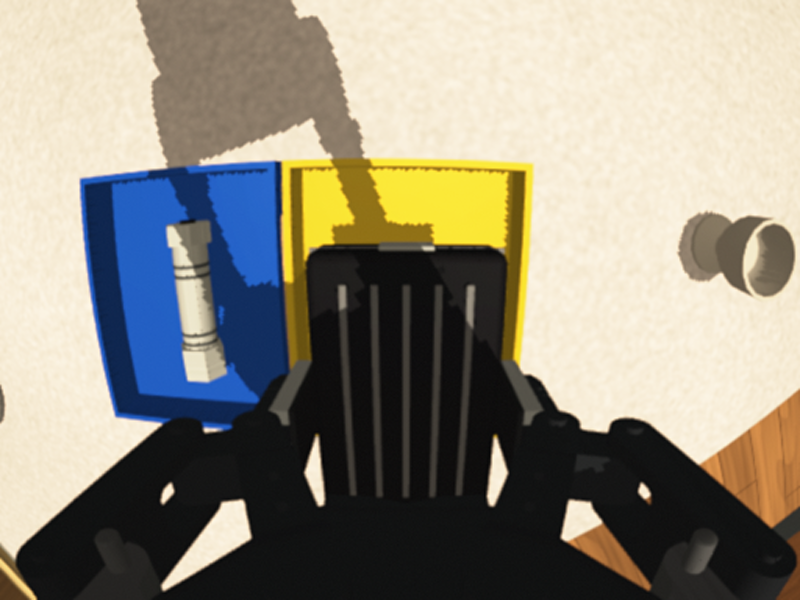

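The wrist view shows the flashlight lying flat in the blue bin, from (188,225) to (205,378). The wallet is centred over the yellow bin, and the cup is standing. Time to lower.

play_rows([
  [-0.2,0,3.2,0,0,0],
  [0,0,3.2,0,0,0],
  [0,0,2.5,0,0,0],
  [0,0,1.5,0,0,0],
  [0,0,0.8,0,0,0],
])

```text
time: 14.72
tool_pos: [0.5909, -0.1441, 0.0158]
tcp_rot: [-0.84, -3.022, -0.001]
wrist_force: [-1.2, -0.2, -1.6]
width: 0.663
grip_force: 54.6
```

play_rows([
  [0,0,0.4,0,0,0],
  [0,0,0.3,0,0,0],
  [0,0,0,0,0,0],
  [0,0,0,0,0,0],
])

```text
time: 15.05
tool_pos: [0.5947, -0.1453, 0.0135]
tcp_rot: [0.843, 3.024, 0.001]
wrist_force: [0.3, -0.8, -1.0]
width: 0.662
grip_force: 54.6
```

play_rows([
  [0,0,0,0,0,0],
  [0,0,0,0,0,0],
  [0,0,0,0,0,0],
  [0,0,0,0,0,0],
  [0,0,0,0,0,0],
], grip=0.18)

```text
time: 15.47
tool_pos: [0.5939, -0.1451, 0.0126]
tcp_rot: [0.844, 3.025, 0.0]
wrist_force: [-0.2, 0.0, 0.9]
width: 0.819
grip_force: 0.0
```

play_rows([
  [0,0,-1.5,0,0,0],
  [0,0,-3.5,0,0,0],
  [0,0,-4,0,0,0],
  [0,0,-4,0,0,0],
  [0,0,-3,0,0,0],
])

```text
time: 15.88
tool_pos: [0.5945, -0.1453, 0.1759]
tcp_rot: [0.843, 3.022, 0.0]
wrist_force: [1.0, -0.9, -0.1]
width: 0.822
grip_force: 0.0
```

play_rows([
  [0,3,0,0,0,0],
  [0,3,0,0,0,0],
  [0,3,0,0,0,0],
  [0,3,0,0,0,0],
  [0,0,0,0,0,0],
])

```text
time: 16.3
tool_pos: [0.658, -0.0379, 0.1727]
tcp_rot: [0.839, 3.025, 0.005]
wrist_force: [0.6, -0.5, -0.9]
width: 0.818
grip_force: 0.0
```

Run:
```python
from h import *
a=optics.read_camera('wrist');b=optics.read_camera('scene')
im=cv2.resize(np.hstack([a,b])[:,:,::-1],(800,300),interpolation=cv2.INTER_AREA)
cv2.imwrite('pics/f.png',im)
```

```text
(no output)
```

View pics/f.png

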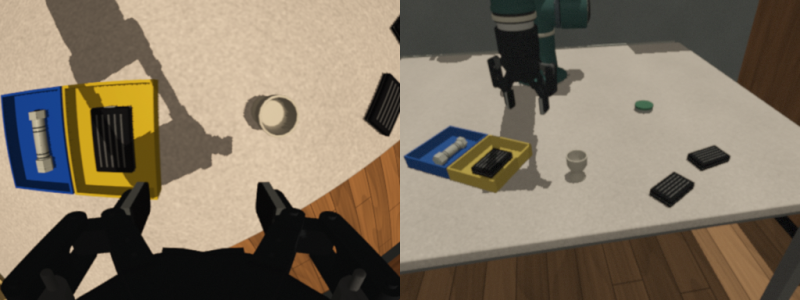

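Both things lie flat on the floors of their own bins: the flashlight at (40,140) and the wallet at (113,138) in the wrist half. The cup stands untouched and the gripper is clear of everything.

```bash
python3 -c "
from workcell import order
print(order.finish_job())"
```

```text
the job is handed in; nothing more can be done
None
```

The job is handed in at about 16 s of the 58 s: in the last pictures the flashlight lies flat in the blue bin, the wallet case flat in the yellow bin, and the egg cup stands where it was; the judge returned no verdict.

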